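Gauge the depth of a presentation box's well

ROBOT

A 6-joint arm with a two-finger parallel gripper is mounted at the origin on the work surface. World frame = base frame: x ahead of the robot, y to its left, z up, the work surface at z = 0. Lengths are in m, angles in rad, forces in N, time in s.
With the tool pointing down it reaches from about 0.375 to 0.975 m from the base axis. Payload 3.8 kg.
Tool frame: the origin (TCP) lies midway between the tips of the shut fingers; the grasp point (between the pads) lies 19 mm behind it; z points along the fingers, y is the line along which they close (so a half turn about z gives the same grasp; the last joint's range is limited). The gripper opens to 88 mm and grips with 3 to 60 N. Pads are 18 mm wide; open, the fingers measure 123 mm over their backs; the gripper's body (75 mm by 187 mm) begins 45 mm behind the grasp point.
Start: joints at [-1.329, 0.264, 1.604, -0, 1.274, -0.037], TCP at [0.186, -0.649, 0.239] pointing down, gripper open.
Joint ranges: [-2.63, 2.63], [-0.94, 2.18], [0.31, 2.57], [-1.31, 4.45], [0, 2.66], [-2.55, 2.55]. Speed limits (rad/s): [2.57, 2.57, 3.14, 3.14, 3.14, 3.14].

INTERFACE

Orientations are given as a rotation vector (axis times angle).
In Python, from cell import manip, inverse_kinematics, cams, order gives the robot as it stands. Calls block until the motion is done:
- manip.move_pose(position, orientation): joint-space move of the TCP to a pose.
- manip.move_linear(position, rate=0.15, rot=None): straight line of the TCP; rot=None keeps the orientation; rate is the mean speed in m/s.
- manip.set_joints(angles): joint-space move.
- manip.set_gripper(opening, force=None): finger opening in m; force is the grip in N (None keeps the last); returns when the fingers have stopped.
- manip.dwell(seconds).
- inverse_kinematics(position, orientation): joint angles nearest the present ones, or None.
- manip.state(): the state.
- cams.capture(name): name is "scene" or "top" or "wrist"; returns a dict with "image" (400x640x3 uint8, blue, green, red), "z_map" (400x640 float32, m along the optical axis (not along the pixel's ray), 0 where there is no reading), "intrinsics" (3x3 intrinsics, pixels), "k1" (the pictures are not rectified: a ray, as slopes to the right and down, at radius r is drawn at 1 + k1 r^2 times it, then the intrinsics apply), "position" and "orientation" of the camera in the world; the wrist camera has in their place "T_tool_cam" (4x4, takes a point from camera to tool coordinates, whose origin is the TCP and whose axes are the flange's). Camera axes: x right, y down, z forward; pixel columns grow to the right and rows downward; lengths in m; the calibration is good to about 2 mm. A picture is of the moment at which its call begins: read the wrist's pose just before it.
A pose or a line that the arm cannot do raises manip.IKError and nothing moves.
- order.close_job(): hands the job in; it is judged then, once.
The state is a dict: "clock": time; "joint_pos": joint angles; "joint_velocities": joint speeds; "tau": joint torques, N m; "tool_pos": TCP position; "tcp_rot": TCP orientation; "contact_force": force on the tool from outside, world axes, zero at the start; "moment": the same for the moment, N m; "gripper_width": finger opening in m; "grasp_force": force on a finger pad.
Only numpy, scipy, OpenCV 4.12 (cv2) and the standard library are available. Lean on these libraries where they do the work, as an engineer would, in place of code of your own. Each camera call takes 0.05 s, during which the arm holds its last target. There are 200 camera calls.

TASK

First swing the box's lid wide open about its pivot by pushing the knob end sideways, until it stands roughly square to the box. Then pick up the wooden depth gauge and lay it down across the two forks of the low rest and let go, so that you can take it again by its handle end; lower it upright, foot first, into the box's square well (not the round one) until the foot bottoms out, so that the rim has pushed the cross-bar up the stick and it marks the depth. Leave the gauge standing there with the lid open, press gently, and do not shove or knock over any of the goods on the counter.

Things in the scene. Friction and masses are not known exactly. Their poses are not given: they have to be found in the camera images.
- gauge_mid (a point): Middle of the loose wooden depth gauge, a pale straight stick 200 mm long with a darker cross-bar near its foot, about 140 g. x along the stick to the foot, y along the bar, z up as it lies flat on the counter at the start (this point then 11 mm up). Handle end x = -100 to -55 mm: 22 x 22 mm; the rest 16 x 16 mm. It balances within 15 mm of this point
- gauge_foot (a point): Centre of the gauge's foot end face (x = +100 mm on the stick); same axes as gauge_mid. Flat on the counter the gauge can only be taken from straight above; once it is raised on the rest, a gripper tilted about 45 degrees can take the handle end and turn it foot down
- bar (a joint): Position (m) of the gauge's cross-bar, 70 mm long, 22 thick, 20 along the stick. 0: its foot-side face is 20 mm from the foot; grows as it slides to the handle, up to 0.11; marked depth = 20 mm + this. Starts at 0 to 0.012. It slides stiffly, at about 3 N, more than the gauge's weight, and stays where left: the gauge must be pressed down
- rest_seat (a point): Low fixed wooden rest: base 110 x 70 x 10 mm and two forks 60 mm apart along x (10 thick in x, 44 wide in y). This point: midway between them, at their notch floors, 50 mm up. Notches 24 wide, 14 deep, open above, running along x; free gap of 50 mm between the forks for fingers. The stick's thin part lies in both notches, bar and handle end outside the forks
- well_mouth (a point): Centre of the mouth of the square well in the fixed wooden presentation box, level with the box's top, 100 mm up. Box 180 (x) x 70 (y) x 100 mm (z up); this point is 55 mm from its middle towards -x. The well is 31 mm square, sides along x and y, 90 mm deep. A round well of 45 mm lies 70 mm further along +x. The lid covers both at the start
- well_floor (a point): Centre of the flat floor of the square well, 90 mm below well_mouth; same axes
- lid (a joint): Angle (rad) of the box's swivel lid, a board 180 x 70 x 8 mm on the box, turning about a vertical pin. 0: along the box; grows anticlockwise seen from above, so that the knob end goes to the box's -y side (up to 1.8). Starts at 0 to 0.12, needs about 1.5 N at the knob, stays where it is left
- lid_pivot (a point): The lid's pivot pin (on the lid's upper side, 108 mm above the counter). It is 130 mm along the box's +x from the square well's centre
- lid_knob (a point): Middle of the upright round wooden knob on the lid's free end, 22 mm in diameter, 30 mm tall, foot at 108 mm and top at 138 mm above the counter; 150 mm from the pivot
- mug_a_mid (a point): Bystander, to be left alone: centre of a loose white mug, 76 mm wide, 90 mm tall, handle 30 mm or so beyond
- mug_b_mid (a point): Bystander, to be left alone: centre of a loose second white mug, like mug_a
- candle_mid (a point): Bystander, to be left alone: centre of a loose amber candle jar, 68 mm wide, 85 mm tall
- figurine_mid (a point): Bystander, to be left alone: centre of a loose white ceramic figurine, 64 mm wide, 105 mm tall
- parcel_mid (a point): Bystander, to be left alone: centre of a loose cardboard parcel, 90 x 70 x 45 mm
- coasters_mid (a point): Bystander, to be left alone: centre of a loose stack of wooden coasters, 90 x 90 x 36 mm
- tin_mid (a point): Bystander, to be left alone: centre of a loose steel tin, 72 mm wide, 75 mm tall
- giftbox: The presentation box itself, fixed: origin at the centre of its underside, on the counter; axes as for well_mouth
- gauge: The depth gauge again: origin on its underside 11 mm below gauge_mid, same axes

How it is judged:
On the way, in this order (a step that is already met when the one before it is completed fails the run):
1. the lid is swung open by at least 1.0 rad (57 degrees) (value of joint lid above 1 rad), for 0.2 s.
2. the gauge lies level in both notches of the rest, let go (angle between the x axis of gauge_mid and the x axis of rest_seat, either way round below 0.25 rad and angle between gauge_mid's own x axis and vertical between 1.4 and 1.74 rad and horizontal distance between gauge_mid and rest_seat below 0.03 m and z of gauge_mid in the frame of rest_seat between 0.003 and 0.013 m and contact force between gauge and the fingers below 0.1 N), for 0.2 s.
At the end, for the whole second after the job is handed in: The gauge stands in the square well within 0.26 rad of upright, released, its foot on the floor (within 5 mm) and the cross-bar's mark within 6 mm of the true depth of 90 mm; the lid is still open by at least 1.0 rad (z of gauge_foot in the frame of well_floor below 0.005 m and horizontal distance between gauge_foot and well_floor below 0.016 m and angle between the x axis of gauge_mid and the z axis of well_floor, either way round below 0.26 rad and value of joint bar between 0.064 and 0.076 m and value of joint lid above 1 rad); the robot touches nothing.
It fails at once if one of the goods on the counter (mugs, jar, figurine, parcel, coasters, tin) is moved by more than 35 mm or knocked over (distance of any of mug_a_mid, mug_b_mid, candle_mid, figurine_mid, parcel_mid, coasters_mid, tin_mid from where it was at the start of the episode above 0.035 m).
It fails at once if the gauge is pressed on the box with more than 45 N (contact force between gauge and giftbox above 45 N).
It also fails if it takes over 72 s, if anything falls off the work surface, if the arm or the gripper's body presses on something with over 40 N, if the wrist force passes 120 N, or if a joint passes its speed limit or range.

## Working session

There is one attempt and no reset: what is moved stays moved. The work goes in short steps, each a Python script; the robot and the scene stay as the last script left them, time stands still between calls to the robot, and variables do not carry over. Pictures are saved under pics/ and viewed, at most 13 in all, crops included, and the job is handed in when it is done.

```bash
ls; mkdir -p pics; cat > h.py <<'E'
import numpy as np, cv2
from scipy.spatial.transform import Rotation as R
from cell import manip, inverse_kinematics, cams, order
def cap(n):
    s=manip.state(); c=cams.capture(n)
    if n=="wrist":
        T=np.eye(4); T[:3,:3]=R.from_rotvec(s["tcp_rot"]).as_matrix(); T[:3,3]=s["tool_pos"]
        c["T"]=T@np.array(c["T_tool_cam"])
    else:
        T=np.eye(4); o=np.array(c["orientation"])
        T[:3,:3]=o if o.shape==(3,3) else R.from_rotvec(o).as_matrix(); T[:3,3]=c["position"]; c["T"]=T
    return c
def cloud(c):
    K=np.array(c["intrinsics"]); h,w=c["z_map"].shape
    D=np.array([c["k1"],0,0,0,0],float)
    uv=np.stack(np.meshgrid(np.arange(w),np.arange(h)),-1).reshape(-1,1,2).astype(float)
    n=cv2.undistortPoints(uv,K,D).reshape(h,w,2)
    z=c["z_map"]; P=np.dstack([n*z[...,None],z])
    W=P@c["T"][:3,:3].T+c["T"][:3,3]; W[z==0]=np.nan
    return W
def project(c,p):
    p=(np.atleast_2d(p)-c["T"][:3,3])@c["T"][:3,:3]
    return cv2.projectPoints(p.reshape(-1,1,3),np.zeros(3),np.zeros(3),np.array(c["intrinsics"]),np.array([c["k1"],0,0,0,0.]))[0].reshape(-1,2)
def pixray(c,u,v,z):
    n=cv2.undistortPoints(np.array([[[u,v]]],float),np.array(c["intrinsics"]),np.array([c["k1"],0,0,0,0.])).ravel()
    d=c["T"][:3,:3]@np.array([n[0],n[1],1]); o=c["T"][:3,3]; return o+d*(z-o[2])/d[2]
def down(yaw):  # tool z down, tool y axis at angle yaw+90deg.. x axis at yaw
    x=np.array([np.cos(yaw),np.sin(yaw),0]); z=np.array([0,0,-1.]); return R.from_matrix(np.c_[x,np.cross(z,x),z]).as_rotvec()
E
python3 - <<'E'
from h import *
for n in ("scene","top"):
    c=cap(n); cv2.imwrite(f"pics/{n}0.png",c["image"]); print(n,c["orientation"],c["position"],c["k1"],c["intrinsics"]); np.save(n+"0.npy",cloud(c))
s=manip.state();print(s)
E
```

```text
pics
scene [-0.62891213 -2.55036323  1.27048866] [1.03522609 0.91309121 0.86656514] -0.11201500471002745 [[474.27124115   0.         313.25917685]
 [  0.         474.27124115 205.58523539]
 [  0.           0.           1.        ]]
top [-2.15715123  2.1648081  -0.10566186] [0.4599087  0.01023367 1.04391333] 0.0063047528840829755 [[375.93242247   0.         327.36284987]
 [  0.         375.93242247 202.66951715]
 [  0.           0.           1.        ]]
{'clock': 0.1, 'joint_pos': array([-1.32889363e+00,  2.64676800e-01,  1.60521385e+00, -1.13183712e-05,
        1.27370212e+00, -3.68794024e-02]), 'joint_velocities': array([ 0.00109198, -0.00051599, -0.00130415,  0.00209075, -0.00143176,
       -0.00028554]), 'tau': array([ 9.66496409e-04, -5.03617501e+01, -3.58070970e+01,  7.30468752e-02,
        2.32960435e-02, -4.91393166e-05]), 'tool_pos': array([ 0.18560623, -0.64832212,  0.23752593]), 'tcp_rot': array([-3.10915172e+00, -4.36222064e-01,  3.38195221e-04]), 'contact_force': array([-0.10819089,  0.30900213,  0.52860406]), 'moment': array([-0.01210317, -0.00358955, -0.02325058]), 'grasp_force': 0.0, 'gripper_width': 0.08813467982437859}
```

View pics/top0.png

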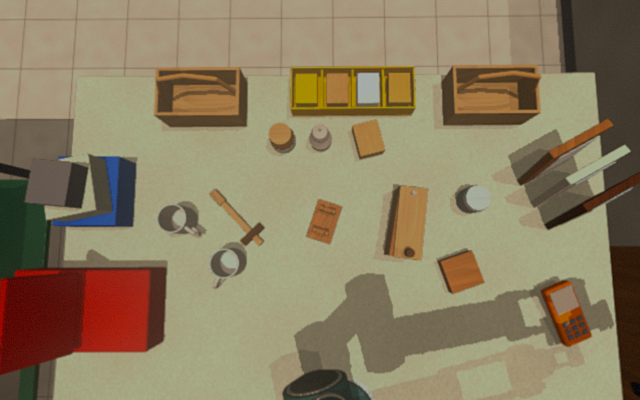

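View pics/scene0.png

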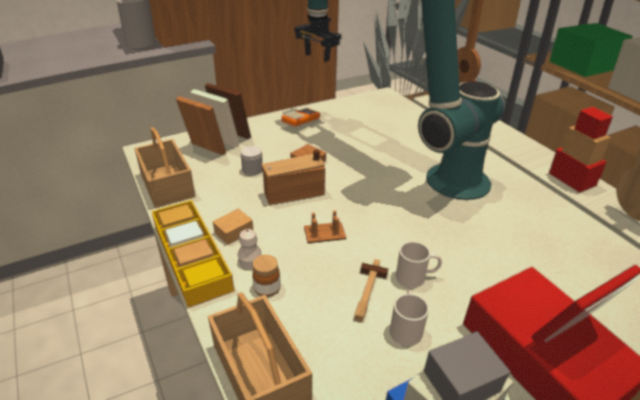

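The top view, with up as +x and left as +y, shows:
- Gauge: handle at (215,195), foot with bar at (255,237), lying between mug_a (175,218) and mug_b (228,262).
- Rest at (324,220).
- Box at (408,222), with the knob at (408,253) on the robot's side.
- Coasters (461,271) and tin (473,198), to the right of the box.

Next I'll measure these from the depth maps.

```bash
python3 - <<'E'
from h import *
def rect(m,n,name):
    p=m[:,:2].astype(np.float32)*1000
    if len(p)<5: print(n,name,len(p));return
    r=cv2.minAreaRect(p); print(n,name,len(p),"c",np.round(r[0],1),"size",np.round(r[1],1),"ang",round(r[2],1),"zmed",np.round(np.median(m[:,2])*1000,1),"mean",np.round(p.mean(0),1))
T=np.load("top0.npy"); c0={}
def px(u,v): return T[v,u]
for nm,(u,v) in dict(g_h=(218,197),g_bar=(253,235),rest=(324,220),box=(408,220),knob=(408,253),coast=(461,271),tin=(473,198),muga=(178,218),mugb=(228,262),table=(300,200)).items(): print(nm,np.round(px(u,v)*1000,1))
for n in ("top","scene"):
    W=np.load(n+"0.npy"); F=W.reshape(-1,3); F=F[~np.isnan(F[:,0])]
    def sel(cx,cy,r,z0,z1):
        return F[(np.hypot(F[:,0]-cx,F[:,1]-cy)<r)&(F[:,2]>z0)&(F[:,2]<z1)]
    b=px(408,220); rect(sel(b[0],b[1],.15,.095,.112),n,"lid")
    rect(sel(b[0],b[1],.14,.02,.09),n,"boxside")
    k=px(408,253); rect(sel(k[0],k[1],.03,.122,.15),n,"knob")
    r=px(324,220); rect(sel(r[0],r[1],.075,.005,.02),n,"restbase"); rect(sel(r[0],r[1],.06,.045,.07),n,"forks")
    g=(px(218,197)+px(253,235))/2
    rect(sel(g[0],g[1],.12,.007,.04),n,"gauge?")
E
```

```text
g_h [587.4 320.2  24.2]
g_bar [483.3 222.7  22.3]
rest [524.3  30.2   6.3]
box [ 517.2 -180.4  108.5]
knob [ 436.7 -172.3  138.3]
coast [ 386.6 -332.    32.4]
tin [ 575.3 -355.4   77.1]
muga [531.2 433.7   9.7]
mugb [410.2 293.5   4.7]
table [581.2  97.5  -1.8]
top lid 2093 c [ 513.  -184.7] size [ 79.1 181. ] ang 81.2 zmed 108.3 mean [ 512.7 -183.3]
top boxside 275 c [ 519.8 -148.3] size [  1.5 179.2] ang 79.6 zmed 56.8 mean [ 518.2 -147.9]
top knob 74 c [ 439.  -176.9] size [19.2 20.2] ang 3.2 zmed 138.1 mean [ 438.7 -176.2]
top restbase 866 c [521.9  11.1] size [106.9 123.3] ang 70.7 zmed 10.2 mean [520.3  30.1]
top forks 134 c [521.8  30.5] size [43.6 69.8] ang 72.1 zmed 52.3 mean [522.   30.5]
top gauge? 839 c [504.8 297.6] size [200.3 139.7] ang 47.6 zmed 20.6 mean [515.6 278. ]
scene lid 829 c [ 514.  -185.1] size [ 83.1 180.5] ang 80.9 zmed 109.2 mean [ 520.3 -175.1]
scene boxside 1189 c [ 529.1 -157. ] size [ 74.8 193.2] ang 59.3 zmed 55.6 mean [ 526.2 -153.2]
scene knob 55 c [ 440.5 -176.6] size [23.3 18.3] ang 62.0 zmed 136.1 mean [ 441.5 -174.1]
scene restbase 599 c [527.8  34.3] size [133.  124.5] ang 59.8 zmed 11.5 mean [527.3  35.6]
scene forks 139 c [522.1  30.3] size [46.9 71.6] ang 71.8 zmed 57.1 mean [523.8  32.4]
scene gauge? 917 c [516.9 300.1] size [210.6 147.7] ang 37.8 zmed 21.2 mean [511.  278.9]
```

Box: centre ≈ (513,-183) mm, yaw -10.4°. Well ≈ (459,-173), pivot ≈ (587,-196), knob (439.5,-176.7), which is 149 mm from the pivot as it should be. The lid is at about 0.05 rad. I'll open it by straddling the knob and following its arc.

```bash
python3 - <<'E'
from h import *
piv=np.array([.587,-.196]); k=np.array([.4395,-.1767]); r=np.linalg.norm(k-piv); a0=np.arctan2(*(k-piv)[::-1])
A=a0+np.linspace(0,1.5,8); P=[np.r_[piv+r*np.array([np.cos(a),np.sin(a)]),.115] for a in A]
best=None
for f in (np.pi,0):
    q=[inverse_kinematics(p,down(a+f)) for p,a in zip(P,A)]
    print(f,[None if x is None else round(x[5],2) for x in q])
    m=9 if any(x is None for x in q) else max(abs(x[5]) for x in q)
    if best is None or m<best[0]: best=(m,f)
f=best[1]
manip.set_gripper(.046)
manip.move_pose(P[0]+[0,0,.09],down(A[0]+f))
s=manip.state(); c=cap("wrist"); cv2.imwrite("pics/w1.png",c["image"])
W=cloud(c).reshape(-1,3); W=W[~np.isnan(W[:,0])]
n=W[(np.hypot(W[:,0]-k[0],W[:,1]-k[1])<.03)&(W[:,2]>.12)&(W[:,2]<.15)]
print(len(n), n.min(0),n.max(0),np.median(n,0),s["clock"],s["tool_pos"])
print(f)
E
```

```text
3.141592653589793 [np.float64(1.27), np.float64(0.99), np.float64(0.73), np.float64(0.48), np.float64(0.24), np.float64(0.02), np.float64(-0.19), np.float64(-0.39)]
0 [np.float64(-1.88), np.float64(-2.15), np.float64(-2.41), None, None, None, None, None]
1027 [ 0.42912451 -0.18953793  0.12007753] [ 0.4502707  -0.16779522  0.14071775] [ 0.44238626 -0.17892832  0.13849319] 2.8 [ 0.43967706 -0.17732999  0.20520014]
3.141592653589793
```

View pics/w1.png

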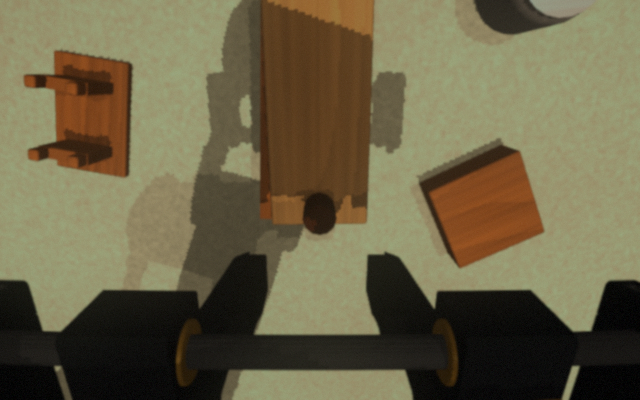

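The knob (319,213) is centred between the fingers. I'll descend and sweep, then look over the well.

```bash
python3 - <<'E'
from h import *
piv=np.array([.587,-.196]); k=np.array([.4397,-.1785]); r=np.linalg.norm(k-piv); a0=np.arctan2(*(k-piv)[::-1])
A=a0+np.linspace(0,1.52,8); P=[np.r_[piv+r*np.array([np.cos(a),np.sin(a)]),.115] for a in A]
manip.move_linear(P[0],rate=.12,rot=down(A[0]+np.pi))
for p,a in zip(P[1:],A[1:]):
    manip.move_linear(p,rate=.12,rot=down(a+np.pi)); print(np.round(manip.state()["contact_force"],1))
manip.move_linear(P[-1]+[0,0,.1],rate=.2)
manip.set_gripper(.08)
yaw=np.deg2rad(-10.4)
manip.move_pose([.40,-.165,.30],down(yaw))
c=cap("wrist"); cv2.imwrite("pics/w2.png",c["image"]); np.save("w2.npy",cloud(c))
print(manip.state()["clock"])
W=cloud(c); F=W.reshape(-1,3); F=F[~np.isnan(F[:,0])]
pw=project(c,[.4594,-.1728,.1]); print("well px",pw)
# box top plane minus wells
t=F[(abs(F[:,2]-.1)<.004)&(np.hypot(F[:,0]-.513,F[:,1]+.184)<.12)]
rct=cv2.minAreaRect((t[:,:2]*1000).astype(np.float32)); print("boxtop",rct,len(t))
w=F[(F[:,2]<.08)&(np.hypot(F[:,0]-.4594,F[:,1]+.1728)<.025)]
print("well deep",cv2.minAreaRect((w[:,:2]*1000).astype(np.float32)),len(w),np.median(w,0))
E
```

```text
[-0.1  0.1  0. ]
[0.5 0.9 0.1]
[0.4 1.  0.6]
[ 0.2  0.2 -0.2]
[ 0.1  0.1 -0.4]
[-0.9 -0.6  0.5]
[-0.3  0.5  0.4]
9.5417
well px [[313.46490007 109.57628794]]
boxtop ((482.171875, -215.55239868164062), (145.7835235595703, 127.66000366210938), 79.74363708496094) 8004
well deep ((458.7172546386719, -173.25851440429688), (31.26970672607422, 30.015661239624023), 79.74800872802734) 931 [ 0.45642844 -0.1723111   0.01130154]
```

View pics/w2.png

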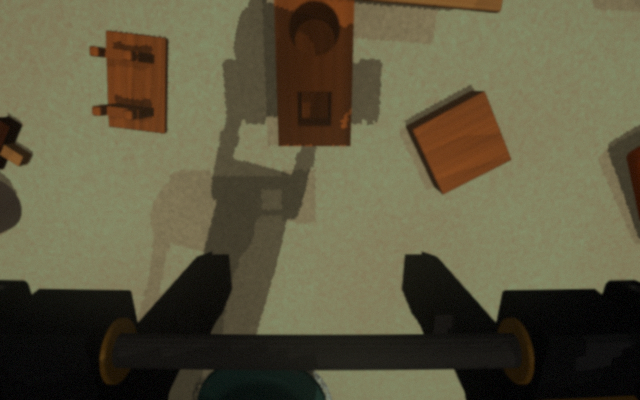

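The lid is wide open (upper right). The square well sits at (314,109), which matches (459,-173) mm, and the round well is above it. Next, the gauge and mugs.

```bash
python3 - <<'E'
from h import *
u=np.array([-.73,-.68]); mid=np.array([.533,.268])
for yaw in (np.arctan2(*u[::-1]),np.arctan2(*-u[::-1])):
    q=inverse_kinematics(np.r_[mid,.02],down(yaw)); print(yaw,None if q is None else np.round(q,2))
manip.move_pose([.46,.29,.36],down(0))
c=cap("wrist"); cv2.imwrite("pics/w3.png",c["image"]); W=cloud(c); np.save("w3.npy",W); F=W.reshape(-1,3); F=F[~np.isnan(F[:,0])]
print(manip.state()["clock"],project(c,np.r_[mid,.02]))
T=np.load("top0.npy").reshape(-1,3); T=T[~np.isnan(T[:,0])]
n=np.array([-u[1],u[0]])/np.hypot(*u)
for nm,G in (("w",F),("t",T)):
    d=G[:,:2]-mid
    s=G[(abs(d@n)<.03)&(abs(d@u)<.13)&(G[:,2]>.010)&(G[:,2]<.035)]
    # thin part + handle: robust line
    dd=s[:,:2]-mid; al=dd@u
    t=s[(al<.035)]
    l=cv2.fitLine((t[:,:2]).astype(np.float32),cv2.DIST_HUBER,0,.001,.001).ravel()
    e=l[:2]*np.sign(l[:2]@u); o=l[2:]; a=(s[:,:2]-o)@e; nn=(s[:,:2]-o)@np.array([-e[1],e[0]])
    core=a[abs(nn)<.007]; lo,hi=np.percentile(core,[.3,99.7]); b=s[abs(nn)>.018]
    print(nm,"dir",e,np.degrees(np.arctan2(*e[::-1])),"len",hi-lo,"mid",o+e*(lo+hi)/2,"bar rel mid",((b[:,:2]-o)@e).mean()-(lo+hi)/2,"ztop",np.median(s[:,2]))
    for m,g in (("a",(.53,.42)),("b",(.42,.29))):
        r=G[(G[:,2]>.083)&(G[:,2]<.097)&(np.hypot(G[:,0]-g[0],G[:,1]-g[1])<.07)]
        if len(r)>5: print(m,cv2.minEnclosingCircle((r[:,:2]*1000).astype(np.float32)),len(r))
E
```

```text
-2.3916406304510596 [ 0.42  0.34  1.95 -0.    0.85 -1.9 ]
0.7499520231387337 [0.42 0.34 1.95 0.   0.85 1.24]
11.2833 [[332.6421777   92.10390311]]
w dir [-0.72024262 -0.69372225] -136.07451553093608 len 0.1984518751993116 mid [0.5343242 0.2713018] bar rel mid 0.06334765380275588 ztop 0.021029143134430606
a ((526.9288940429688, 417.842529296875), 38.20356369018555) 921
b ((413.4483337402344, 281.1683349609375), 37.96189498901367) 735
t dir [-0.72274959 -0.69111001] -136.28196013466237 len 0.19847039286016346 mid [0.53329639 0.27065667] bar rel mid 0.06440483918250968 ztop 0.020557560695210086
a ((527.255615234375, 417.9844665527344), 38.74163818359375) 196
b ((412.23492431640625, 281.3643493652344), 38.3614616394043) 183
```

View pics/w3.png

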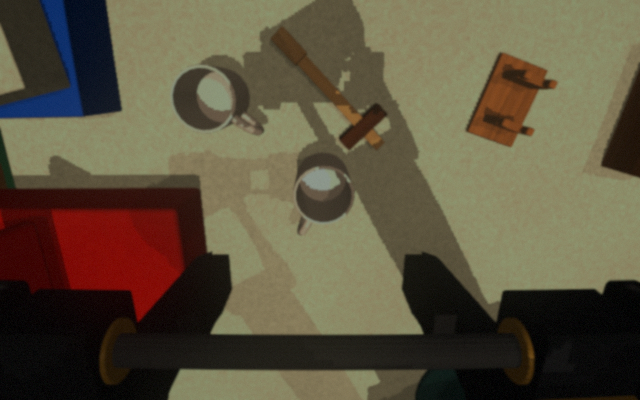

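The gauge is at (330,90) px, bar at (362,127). Mug A is at (210,97) with its handle at (262,128); mug B at (323,188). Gauge mid = (534,271) mm, heading -136°, top about 21 mm, length 198 mm, all as expected. The 187 mm body would pass tightly between the mugs, so I'll tilt the tool slightly. Before that I'll check reachability of the whole plan.

```bash
cat >> h.py <<'E'
MID=np.array([.534,.271]); E_=np.array([-.7215,-.6924]); REST=np.array([.522,.0304]); RY=np.deg2rad(-17.9); WELL=np.array([.459,-.173])
def tool(z,y):
    z=np.array(z,float);z/=np.linalg.norm(z);y=np.array(y,float);y-=z*(y@z);y/=np.linalg.norm(y)
    return R.from_matrix(np.c_[np.cross(y,z),y,z]).as_rotvec()
def lay(h,tilt=0.785,s=1):  # tool for stick with foot heading h, z tilted toward foot by tilt
    u=np.array([np.cos(h),np.sin(h),0]); z=np.sin(tilt)*u-np.cos(tilt)*np.array([0,0,1.])
    return z,tool(z,s*np.array([-u[1],u[0],0]))
E
python3 - <<'E'
from h import *
W=np.load("w3.npy").reshape(-1,3); W=W[~np.isnan(W[:,0])]
d=np.hypot(W[:,0]-.527,W[:,1]-.418); m=(d>.043)&(d<.085)&(W[:,2]>.02)&(W[:,2]<.1); hp=W[m]; n=np.array([.6924,-.7215]); print("handleA",len(hp),hp.min(0),hp.max(0))
r=hp[:,:2]-MID; print("max n",(r@n).max(),"e range",(r@E_).min(),(r@E_).max())
f=lambda q:None if q is None else list(np.round(q,2))
u=np.array([np.cos(RY),np.sin(RY),0]); 
for s in (1,-1):
    for t in (.785,.6,.5):
        z,o=lay(RY,t,s); p=np.r_[REST,.058]-.077*u+.019*z; print("lay",s,t,f(inverse_kinematics(p,o)),f(inverse_kinematics(p-.06*z,o)))
# standing: tool z tilted 45 toward heading g
for g in range(-180,180,30):
  for s in (1,-1):
    z,o=lay(np.deg2rad(g),.785,s); a=[f(inverse_kinematics(np.r_[WELL,hz]+.019*z,o)) for hz in (.187,.31)]
    if all(a): print("stand",g,s,a)
E
```

```text
handleA 343 [0.48360848 0.35761507 0.020097  ] [0.50520954 0.38599251 0.08103441]
max n -0.0938078830032339 e range -0.05508570888037088 -0.025083274030886404
lay 1 0.785 None None
lay 1 0.6 None None
lay 1 0.5 [np.float64(0.25), np.float64(-0.12), np.float64(2.53), np.float64(-0.72), np.float64(0.39), np.float64(-0.39)] [np.float64(0.3), np.float64(-0.3), np.float64(2.53), np.float64(-0.55), np.float64(0.56), np.float64(-0.55)]
lay -1 0.785 None None
lay -1 0.6 None None
lay -1 0.5 None None
stand -180 1 [[np.float64(-0.28), np.float64(0.46), np.float64(1.67), np.float64(-0.2), np.float64(1.78), np.float64(1.33)], [np.float64(-0.28), np.float64(0.35), np.float64(1.57), np.float64(-0.22), np.float64(1.98), np.float64(1.28)]]
stand -180 -1 [[np.float64(-0.28), np.float64(0.46), np.float64(1.67), np.float64(-0.2), np.float64(1.78), np.float64(-1.82)], [np.float64(-0.28), np.float64(0.35), np.float64(1.57), np.float64(-0.22), np.float64(1.98), np.float64(-1.86)]]
stand -150 1 [[np.float64(-0.13), np.float64(0.37), np.float64(1.78), np.float64(-0.44), np.float64(1.65), np.float64(1.04)],
[... 3196 characters left out ...]
20 -1 [[np.float64(-0.61), np.float64(0.41), np.float64(1.73), np.float64(0.31), np.float64(1.73), np.float64(-1.2)], [np.float64(-0.61), np.float64(0.3), np.float64(1.63), np.float64(0.32), np.float64(1.92), np.float64(-1.14)]]
stand 150 1 [[np.float64(-0.45), np.float64(0.47), np.float64(1.65), np.float64(0.06), np.float64(1.81), np.float64(1.64)], [np.float64(-0.45), np.float64(0.36), np.float64(1.55), np.float64(0.06), np.float64(2.01), np.float64(1.65)]]
stand 150 -1 [[np.float64(-0.45), np.float64(0.47), np.float64(1.65), np.float64(0.06), np.float64(1.81), np.float64(-1.5)], [np.float64(-0.45), np.float64(0.36), np.float64(1.55), np.float64(0.06), np.float64(2.01), np.float64(-1.49)]]
```

```bash
python3 - <<'E'
from h import *
for nm in ("top0","scene0"):
    W=np.load(nm+".npy").reshape(-1,3); W=W[~np.isnan(W[:,0])]
    for n,c,z in (("candle",(.65,.15),.05),("fig",(.66,.03),.03),("parcel",(.65,-.09),.03),("tin",(.575,-.355),.05)):
        r=W[(np.hypot(W[:,0]-c[0],W[:,1]-c[1])<.055)&(W[:,2]>z)&(W[:,2]<.13)]
        print(nm,n,len(r),np.round(r.min(0),3),np.round(r.max(0),3))
f=lambda q:None if q is None else [round(float(x),2) for x in q]
h=RY+np.pi; u=np.array([np.cos(h),np.sin(h),0])
for s in (1,-1):
    for t in (.3,.4,.5,.6,.785):
        z,o=lay(h,t,s); H=np.r_[REST,.058]-.077*u; p=H+.019*z
        v=-u; front=H-.045*z; x=np.cross([-u[1],u[0],0],z); low=[front+a*.0375*x+b*.0935*np.array([-u[1],u[0],0]) for a in(1,-1) for b in (1,-1)]
        low=[l for l in low if l[2]<front[2]]
        print("lay",s,t,f(inverse_kinematics(p,o)),f(inverse_kinematics(p-.06*z,o)),"lowcorners",[f(l) for l in low])
for t in (.785,1.0,1.1,1.2):
  for g in range(-180,180,30):
   for s in (1,-1):
    z,o=lay(np.deg2rad(g),t,s); a=[inverse_kinematics(np.r_[WELL,hz]+.019*z,o) for hz in (.187,.31)]
    if all(x is not None for x in a) and t>.9: print("stand",t,g,s,f(a[0])[5],f(a[1])[5])
E
```

```text
Traceback (most recent call last):
ValueError: zero-size array to reduction operation minimum which has no identity
```

```bash
python3 - <<'E'
from h import *
T=np.load("top0.npy")
for n,(u,v),z in (("candle",(281,137),.05),("fig",(320,138),.03),("parcel",(368,139),.03)):
    c=T[v,u][:2]; W=T.reshape(-1,3); W=W[~np.isnan(W[:,0])]
    r=W[(np.hypot(W[:,0]-c[0],W[:,1]-c[1])<.055)&(W[:,2]>z)&(W[:,2]<.13)]
    print(n,len(r),np.round(r.min(0),3),np.round(r.max(0),3))
f=lambda q:None if q is None else [round(float(x),2) for x in q]
h=RY+np.pi; u=np.array([np.cos(h),np.sin(h),0])
for s in (1,-1):
    for t in (.4,.5,.6,.7,.785):
        z,o=lay(h,t,s); H=np.r_[REST,.058]-.077*u; p=H+.019*z
        front=H-.045*z; y=np.array([-u[1],u[0],0]); x=np.cross(y,z); low=[front+a*.0375*x+b*.0935*y for a in(1,-1) for b in (1,-1)]
        low=[l for l in low if l[2]<front[2]]
        print("lay",s,t,f(inverse_kinematics(p,o)),f(inverse_kinematics(p-.06*z,o)),"low",[f(l) for l in low])
for t in (.785,.95,1.1):
  print(t,[(g,s) for g in range(-180,180,30) for s in (1,-1) if all(inverse_kinematics(np.r_[WELL,hz]+.019*lay(np.deg2rad(g),t,s)[0],lay(np.deg2rad(g),t,s)[1]) is not None for hz in (.187,.31))])
E
```

```text
candle 525 [0.714 0.112 0.05 ] [0.777 0.178 0.089]
fig 426 [0.719 0.01  0.03 ] [0.77  0.071 0.109]
parcel 852 [ 0.696 -0.134  0.03 ] [ 0.795 -0.05   0.05 ]
lay 1 0.4 [-0.08, 0.53, 1.67, 0.09, 1.32, 1.76] [-0.09, 0.51, 1.59, 0.09, 1.43, 1.77] low [[0.62, -0.1, 0.08], [0.67, 0.08, 0.08]]
lay 1 0.5 [-0.09, 0.59, 1.61, 0.11, 1.43, 1.75] [-0.1, 0.58, 1.52, 0.1, 1.53, 1.76] low [[0.62, -0.1, 0.08], [0.68, 0.08, 0.08]]
lay 1 0.6 [-0.1, 0.66, 1.54, 0.12, 1.53, 1.75] [-0.11, 0.66, 1.44, 0.12, 1.64, 1.75] low [[0.62, -0.1, 0.07], [0.68, 0.08, 0.07]]
lay 1 0.7 [-0.1, 0.72, 1.48, 0.13, 1.63, 1.74] [-0.11, 0.73, 1.36, 0.13, 1.74, 1.75] low [[0.62, -0.1, 0.07], [0.68, 0.08, 0.07]]
lay 1 0.785 [-0.11, 0.77, 1.43, 0.15, 1.71, 1.74] [-0.12, 0.79, 1.3, 0.14, 1.82, 1.74] low [[0.62, -0.1, 0.06], [0.68, 0.08, 0.06]]
lay -1 0.4 [-0.08, 0.53, 1.67, 0.09, 1.32, -1.38] [-0.09, 0.51, 1.59, 0.09, 1.43, -1.37] low [[0.62, -0.1, 0.08], [0.67, 0.08, 0.08]]
lay -1 0.5 [-0.09, 0.59, 1.61, 0.11, 1.43, -1.39] [-0.1, 0.58, 1.52, 0.1, 1.53, -1.38] low [[0.62, -0.1, 0.08], [0.68, 0.08, 0.08]]
lay -1 0.6 [-0.1, 0.66, 1.
[... 246 characters left out ...]
785 [-0.11, 0.77, 1.43, 0.15, 1.71, -1.4] [-0.12, 0.79, 1.3, 0.14, 1.82, -1.4] low [[0.62, -0.1, 0.06], [0.68, 0.08, 0.06]]
0.785 [(-180, 1), (-180, -1), (-150, 1), (-150, -1), (-120, 1), (-120, -1), (-90, 1), (-60, 1), (-30, 1), (-30, -1), (0, -1), (30, -1), (60, -1), (90, 1), (90, -1), (120, 1), (120, -1), (150, 1), (150, -1)]
0.95 [(-180, 1), (-180, -1), (-150, 1), (-150, -1), (-120, 1), (-120, -1), (-90, 1), (-60, 1), (30, -1), (60, 1), (60, -1), (90, 1), (90, -1), (120, 1), (120, -1), (150, 1), (150, -1)]
1.1 [(-180, 1), (-180, -1), (-150, 1), (-150, -1), (-120, 1), (-120, -1), (-90, 1), (-90, -1), (30, -1), (60, 1), (60, -1), (90, 1), (90, -1), (120, 1), (120, -1), (150, 1), (150, -1)]
```

Plan:
- Pick with an 8° tilt away from the mugs.
- Lay it with the foot heading 162°, handle away from the robot.
- Regrasp at a tilt of 0.6 rad.

Next, pick it up and hover over the rest to check.

```bash
python3 - <<'E'
from h import *
n=np.array([.6924,-.7215,0]); e=np.r_[E_,0]; th=.14
z=-np.cos(th)*np.array([0,0,1.])-np.sin(th)*n
x=-e; y=np.cross(z,x); o=tool(z,y)
p=np.r_[MID-.005*E_,.009]
manip.set_gripper(.045)
manip.move_pose(p+[0,0,.13],o); manip.move_linear(p+[0,0,.04],rate=.15)
print(np.round(manip.state()["contact_force"],1))
manip.move_linear(p,rate=.06); print(np.round(manip.state()["contact_force"],1),manip.state()["tool_pos"])
manip.set_gripper(0,force=35); s=manip.state(); print(s["gripper_width"],s["grasp_force"],np.round(s["contact_force"],1))
manip.move_linear(p+[0,0,.16],rate=.15); s=manip.state(); print(s["gripper_width"],np.round(s["contact_force"],1))
v=np.array([np.cos(RY),np.sin(RY),0])
q=np.r_[REST,.056]+.005*v
manip.move_pose(q+[0,0,.09],down(RY))
c=cap("wrist"); cv2.imwrite("pics/w4.png",c["image"]); np.save("w4.npy",cloud(c)); c=cap("scene"); cv2.imwrite("pics/s4.png",c["image"][150:350,200:500].repeat(2,0).repeat(2,1)); np.save("s4.npy",cloud(c))
s=manip.state(); print(s["clock"],s["tool_pos"],s["gripper_width"])
E
```

```text
[0.4 0.1 0.6]
[ 0.3  0.1 -0.3] [0.5377158  0.27451769 0.00894605]
0.015733359492945 34.49207539670169 [-0.8 -0.8  2.4]
0.01576685393600107 [ 0.8  0.5 -1.2]
17.2833 [0.52720351 0.02983057 0.14602037] 0.016029942221744403
```

View pics/s4.png

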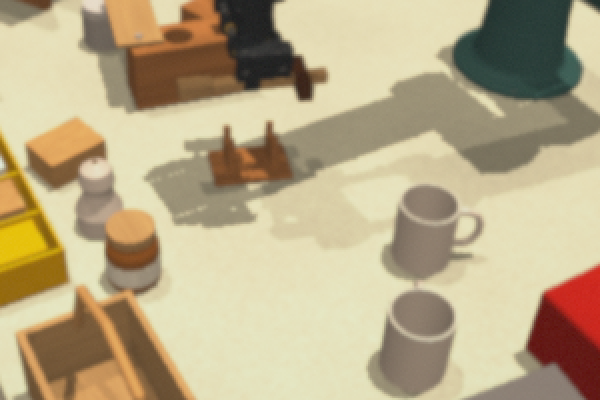

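View pics/w4.png

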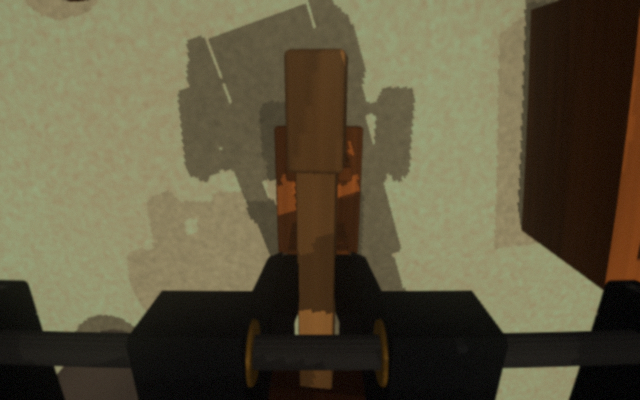

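The gauge is held and aligned over the rest: handle at (316,110), rest base centred below it at (320,190), and both mugs untouched. I'll lower it, release and back off.

```bash
python3 - <<'E'
from h import *
v=np.array([np.cos(RY),np.sin(RY)]); nn=np.array([-v[1],v[0]])
W=np.load("w4.npy").reshape(-1,3); W=W[~np.isnan(W[:,0])]; d=W[:,:2]-REST; a=d@v; b=d@nn
m=(abs(b)<.025)&(W[:,2]>.12)&(a>.02); print("stick a,b,z",a[m].max(),b[m].min(),b[m].max(),np.median(W[m,2]))
for lo,hi in ((.03,.05),(.06,.095)):
    k=m&(a>lo)&(a<hi); print(lo,np.median(W[k,2]),np.median(b[k]))
q=np.r_[REST+.005*v,.057]
manip.move_linear(q+[0,0,.02],rate=.15); manip.move_linear(q,rate=.05)
s=manip.state(); print(np.round(s["contact_force"],1),s["tool_pos"])
manip.set_gripper(.05); manip.dwell(.4); print(np.round(manip.state()["contact_force"],1))
manip.move_linear(q+[0,0,.12],rate=.15)
manip.move_linear(q+[-.05,0,.16],rate=.2)
c=cap("wrist"); cv2.imwrite("pics/w5.png",c["image"]); W=cloud(c).reshape(-1,3); W=W[~np.isnan(W[:,0])]; d=W[:,:2]-REST; a=d@v; b=d@nn
m=(abs(b)<.02)&(abs(a)<.13)&(W[:,2]>.055)&(W[:,2]<.085); print("after a",a[m].min(),a[m].max())
for lo,hi in ((-.02,.02),(.06,.095),(-.1,-.08)):
    k=m&(a>lo)&(a<hi); print(lo,k.sum(),np.median(W[k,2]),np.median(b[k]))
print(manip.state()["clock"])
E
```

```text
stick a,b,z 0.09922349951011135 -0.02499950913000438 0.024998298978935303 0.22457299421618535
0.03 0.22678169464437856 -0.0009309999325283981
0.06 0.15899305341300762 0.0011181649067472884
[ 0.5 -0.7  0.1] [0.52679658 0.02875042 0.05691109]
[-0.3 -0.6 -0.7]
after a -0.10030060569471445 0.09949326150478094
-0.02 955 0.06647661204346067 -0.0012921917565944432
0.06 1453 0.06955996671922676 -0.0009659591006133401
-0.1 353 0.066410248276976 -0.0011269358918137241
20.9667
```

View pics/w5.png

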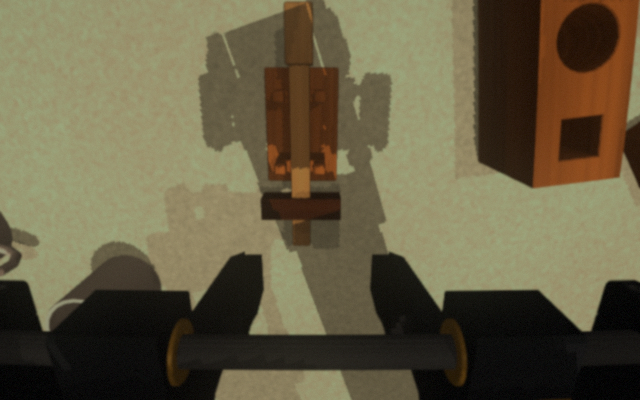

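The gauge lies level in both notches and let go: handle at (298,35), bar at (300,206) px, centre height about 58.5 mm, within 1 mm of the rest's axis. Next is the tilted grasp of the handle, then the lift and the turn to foot down over the well.

```bash
python3 - <<'E'
from h import *
v=np.array([np.cos(RY),np.sin(RY),0]); nn=np.array([-v[1],v[0],0]); h=RY+np.pi; T=.6
z,o=lay(h,T,1); p=np.r_[REST,.0585]-.001*nn+.077*v+.019*z
manip.move_pose(p-.08*z,o); manip.move_linear(p,rate=.1)
s=manip.state(); print(np.round(s["contact_force"],1),s["tool_pos"]-p)
manip.set_gripper(0,force=55); s=manip.state(); print("grip",s["gripper_width"],s["grasp_force"],np.round(s["contact_force"],1))
manip.move_linear(p+[0,0,.05],rate=.08); manip.move_linear(p+[0,0,.22],rate=.2)
s=manip.state(); print(s["clock"],s["gripper_width"],np.round(s["contact_force"],1))
q0=s["joint_pos"]; best=[]
for g in range(30,211,15):
    z2,o2=lay(np.deg2rad(g),np.pi/2-T,-1); qa=inverse_kinematics(np.r_[WELL,.31]+.019*z2,o2); qb=inverse_kinematics(np.r_[WELL,.18]+.019*z2,o2)
    if qa is not None and qb is not None: print(g,np.round(qa-q0,2),np.round(qb,2))
E
```

```text
[ 0.7 -0.2 -0.3] [ 0.00076223 -0.00010187  0.00062855]
grip 0.0211265185504115 54.99832481145859 [ 0.2 -0.7  1. ]
25.125 0.02133204924430877 [ 0.7  1.1 -1.2]
30 [-0.89 -0.7   0.87  0.91 -0.59 -2.16] [-0.99 -0.03  2.39  1.15  1.12 -0.67]
45 [-0.88 -0.55  0.75  0.83 -0.42 -2.3 ] [-0.98  0.1   2.26  1.01  1.28 -0.76]
60 [-0.84 -0.42  0.62  0.73 -0.27 -2.42] [-0.94  0.21  2.12  0.87  1.42 -0.83]
75 [-0.78 -0.31  0.49  0.63 -0.13 -2.54] [-0.88  0.31  1.99  0.74  1.55 -0.91]
90 [-0.7  -0.21  0.37  0.51 -0.01 -2.65] [-0.8   0.4   1.86  0.61  1.67 -1.  ]
105 [-0.62 -0.13  0.27  0.39  0.1  -2.78] [-0.72  0.47  1.76  0.49  1.77 -1.1 ]
120 [-0.53 -0.06  0.18  0.26  0.19 -2.93] [-0.63  0.53  1.67  0.35  1.86 -1.22]
135 [-0.44 -0.02  0.12  0.11  0.25 -3.09] [-0.54  0.57  1.61  0.21  1.92 -1.36]
150 [-0.35  0.    0.09 -0.05  0.29 -3.28] [-0.45  0.59  1.57  0.06  1.95 -1.51]
165 [-0.26  0.01  0.08 -0.22  0.29 -3.46] [-0.36  0.59  1.57 -0.09  1.95 -1.66]
180 [-0.17 -0.01  0.11 -0.38  0.25 -3.64] [-0.27  0.57  1.6  -0.23  1.92 -1.81]
195 [-0.08 -0.05  0.17 -0.53  0.18 -3.81] [-0.18  0.54  1.65 -0.38  1.85 -1.94]
210 [ 0.   -0.11  0.25 -0.67  0.09 -3.96] [-0.09  0.49  1.73 -0.51  1.77 -2.06]
```

```bash
cat >> h.py <<'E'
G=np.deg2rad(79.6); TT=np.pi/2-.6
E
python3 - <<'E'
from h import *
z2,o2=lay(G,TT,-1); p=np.r_[WELL,.315]+.019*z2
manip.move_pose(p,o2)
s=manip.state(); print(s["clock"],s["tool_pos"]-p,s["gripper_width"])
for n in ("scene","top","wrist"):
    c=cap(n); cv2.imwrite(f"pics/{n}6.png",c["image"]); W=cloud(c); np.save(n+"6.npy",W); F=W.reshape(-1,3); F=F[~np.isnan(F[:,0])]
    d=F[:,:2]-WELL
    for lo,hi in ((.125,.14),(.14,.15),(.15,.175),(.185,.21),(.21,.235),(.235,.26)):
        k=(np.hypot(*d.T)<.05)&(F[:,2]>lo)&(F[:,2]<hi)
        if k.sum()>4: print(n,lo,k.sum(),np.round(np.c_[d[k].min(0),d[k].max(0),np.median(d[k],0)]*1000,1).tolist())
    if n=="scene": b=project(c,np.r_[WELL,.18])[0].astype(int); print(b); i=c["image"][max(b[1]-100,0):b[1]+60,b[0]-100:b[0]+100]; cv2.imwrite("pics/s6c.png",cv2.resize(i,None,fx=3.5,fy=3.5,interpolation=cv2.INTER_CUBIC))
E
```

```text
27.3167 [ 6.22317624e-05  1.90397227e-04 -1.47744757e-04] 0.021190126452517118
scene 0.14 18 [[-5.8, 9.4, 2.3], [-1.7, 10.9, 6.7]]
scene 0.15 85 [[-30.8, 34.9, 3.9], [-5.9, 22.2, 8.6]]
scene 0.185 105 [[-34.5, 36.0, 2.9], [-12.2, 18.0, 6.1]]
scene 0.21 51 [[-8.1, 9.7, 2.5], [-3.6, 14.1, 7.0]]
scene 0.235 56 [[-8.1, 8.1, 0.9], [-4.5, 12.9, 5.9]]
[311 141]
top 0.15 26 [[-30.7, 33.5, 4.9], [6.4, 18.1, 11.7]]
top 0.185 64 [[-34.5, 33.0, 1.4], [-9.2, 17.3, 6.3]]
top 0.21 20 [[-7.3, 7.9, 0.3], [7.6, 11.0, 9.2]]
top 0.235 20 [[-7.0, 7.6, 0.3], [8.0, 11.2, 9.5]]
wrist 0.14 37 [[-8.7, 6.0, -1.8], [-8.0, -5.2, -6.7]]
wrist 0.15 208 [[-35.0, 31.7, -2.2], [-15.8, -3.6, -9.5]]
wrist 0.185 357 [[-34.7, 33.2, -1.0], [-15.2, 2.9, -6.7]]
wrist 0.21 22 [[-8.6, 5.8, -2.0], [-8.3, -5.5, -6.7]]
```

View pics/s6c.png

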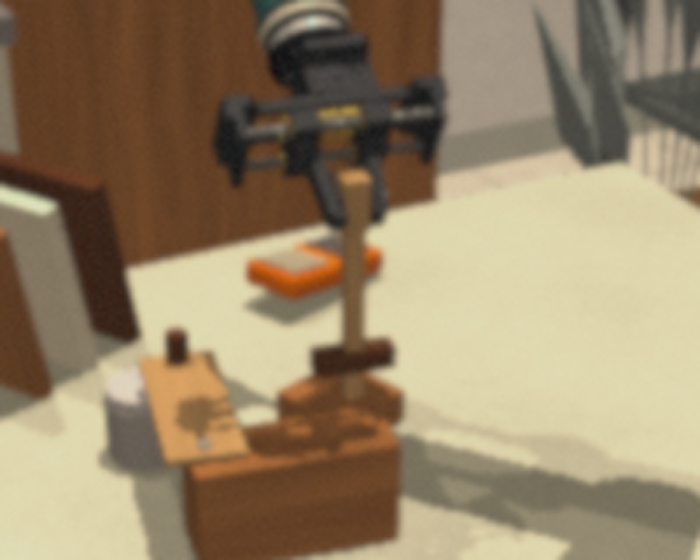

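View pics/wrist6.png

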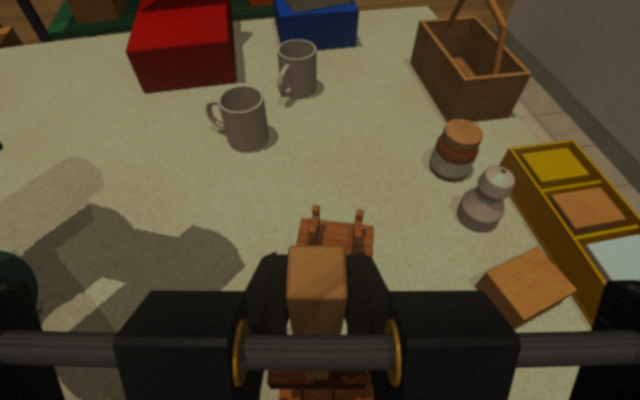

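The gauge hangs upright over the square well, with the stick axis within about 2 mm of the well centre, the lid open, and all goods in place. I'll lower it while watching the force.

```bash
python3 - <<'E'
from h import *
z2,o2=lay(G,TT,-1)
def go(h,r): manip.move_linear(np.r_[WELL,h]+.019*z2,rate=r,rot=o2); return np.round(manip.state()["contact_force"],1)
print(go(.285,.1)); F0=manip.state()["contact_force"]
ok=True
for h in np.arange(.275,.1955,-.01):
    f=go(h,.05); print(round(h,3),f)
    if f[2]-F0[2]>18 or np.hypot(*(f-F0)[:2])>12: ok=False; break
if ok:
  for h in np.arange(.193,.181,-.001):
    f=go(h,.02); print(round(h,4),f)
    if f[2]-F0[2]>14: break
s=manip.state(); print(s["clock"],s["tool_pos"]-.019*z2,s["gripper_width"])
E
```

```text
[-0.9  0.1 -1.8]
0.275 [ 0.1 -0.2 -0.8]
0.265 [-0.5 -0.5 -1.3]
0.255 [-0.2 -0.4 -1.4]
0.245 [ 0.6 -0.3 -1.8]
0.235 [-0.2 -0.1 -1.8]
0.225 [ 0.3 -0.7 -1.8]
0.215 [ 0.4 -0.5 -1.6]
0.205 [-0.3  0.1 -2.2]
0.193 [ 0.2  0.3 -1.1]
0.192 [ 0.6 -0.8  0.4]
0.191 [-0.5 -0.1  1.4]
0.19 [0.5 0.2 1.4]
0.189 [-0.4 -1.5  1.2]
0.188 [-0.5  0.4  1. ]
0.187 [ 0.1 -0.2  5. ]
0.186 [-0.6  0.9  9. ]
0.185 [-1.  -0.5 12.6]
33.4667 [ 0.45938481 -0.17271386  0.18747215] 0.021422819909059435
```

```bash
python3 - <<'E'
from h import *
for n in ("scene","top","wrist"):
    c=cap(n); W=cloud(c); F=W.reshape(-1,3); F=F[~np.isnan(F[:,0])]
    d=F[:,:2]-WELL
    ux=np.array([np.cos(G-np.pi/2),np.sin(G-np.pi/2)])
    k=(np.hypot(*d.T)<.04)&(abs(d@ux)>.018)&(abs(d@ux)<.036)&(abs(d@np.array([-ux[1],ux[0]]))<.014)&(F[:,2]>.104)&(F[:,2]<.2)
    if k.sum(): print(n,"bar z",k.sum(),np.percentile(F[k,2],[2,10,50,90,98]))
    if n=="scene": b=project(c,np.r_[WELL,.14])[0].astype(int); i=c["image"][max(b[1]-80,0):b[1]+60,b[0]-90:b[0]+90]; cv2.imwrite("pics/s7c.png",cv2.resize(i,None,fx=4,fy=4,interpolation=cv2.INTER_CUBIC))
E
```

```text
scene bar z 144 [0.10494748 0.10846156 0.12188777 0.19683576 0.19901213]
top bar z 128 [0.10772814 0.11654409 0.12091312 0.19710271 0.19962134]
wrist bar z 717 [0.19201082 0.19279371 0.19633329 0.19934718 0.19990294]
```

View pics/s7c.png

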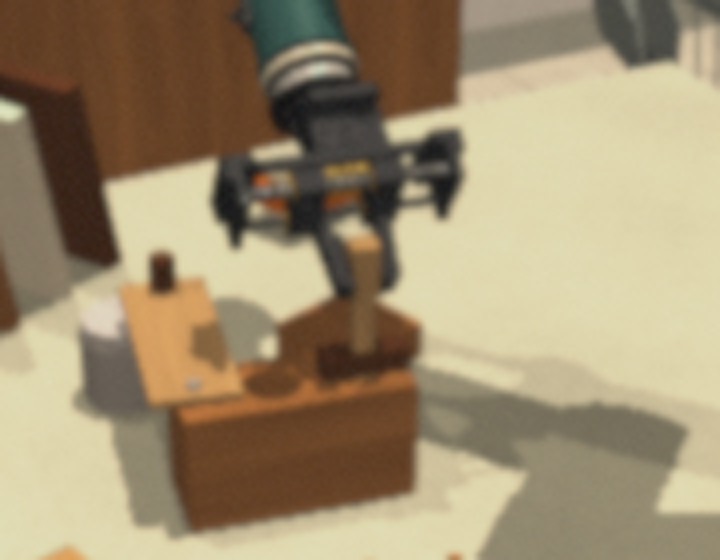

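The bar sits on the rim (its top at about 121 mm, so its foot-side face is at 100 mm), and the force rise shows the foot has bottomed out. I'll release, retreat and check numerically.

```bash
python3 - <<'E'
from h import *
z2,o2=lay(G,TT,-1)
manip.move_linear(np.r_[WELL,.187]+.019*z2,rate=.02)
manip.set_gripper(.05); manip.dwell(.3)
p=manip.state()["tool_pos"]; manip.move_linear(p-.11*z2,rate=.12)
p=manip.state()["tool_pos"]; manip.move_linear(p+[0,0,.08],rate=.2); manip.dwell(.5)
ux=np.array([np.cos(G-np.pi/2),np.sin(G-np.pi/2)]); uy=np.array([-ux[1],ux[0]])
for n in ("scene","top"):
    F=cloud(cap(n)).reshape(-1,3); F=F[~np.isnan(F[:,0])]; d=F[:,:2]-WELL; a=d@ux; b=d@uy
    r=np.hypot(a,b)<.05
    k=r&(F[:,2]>.19)&(F[:,2]<.24); print(n,"top end",k.sum(),np.median(F[k&(F[:,2]>.203)],0),"rel",np.median(a[k]),np.median(b[k]))
    k=r&(abs(a)>.014)&(abs(a)<.034)&(abs(b)<.02)&(F[:,2]>.108)&(F[:,2]<.15); print("bar z",k.sum(),np.percentile(F[k,2],[50,90]))
    k=(np.hypot(F[:,0]-.548,F[:,1]+.341)<.05)&(F[:,2]>.13)&(F[:,2]<.15)
    if k.sum(): m=np.median(F[k],0); print("knob",m,"lid",(np.arctan2(m[1]+.196,m[0]-.587)%(2*np.pi))-np.deg2rad(169.6))
s=manip.state(); print(s["clock"],np.round(s["contact_force"],1))
E
```

```text
scene top end 92 [ 0.4609432  -0.16673525  0.21104316] rel 0.0018980333297271136 0.007422261254289199
bar z 95 [0.12054072 0.12354321]
knob [ 0.55129021 -0.33758519  0.13837941] lid 1.5052491033221078
top top end 114 [ 0.45818346 -0.1712905   0.21006093] rel -0.0008197210974582398 0.003053582988231663
bar z 162 [0.11991984 0.12194681]
knob [ 0.54933968 -0.33891591  0.13750396] lid 1.4946540176070102
36.975 [-0.6 -0.2  1. ]
```

The top end is at 210 mm, so the foot is on the floor at 10 mm. The stick is upright, the bar is on the rim and the lid is at 1.5 rad. I'm handing the job in.

```bash
python3 -c "
from h import *
print(order.close_job())"
```

```text
the job is handed in; nothing more can be done
None
```

I handed the job in at about 37 s of the 72 s allowed: the lid is open about 1.5 rad, and the gauge was laid on the rest, retaken by the handle, and now stands released in the square well, foot on the floor, with the bar at the rim marking about 90 mm; the system gave no pass or fail result.

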